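# Isolate the grinder: pull its plug, then prove it dead

## Task

Make the grinder safe before a wheel change: pull the isolating plug with the bar-shaped handle straight up out of its socket against its spring detent, and set it down in the metal tray without dropping it. Once the plug rests in the tray and you have let go, push the start plunger all the way down and let it spring back, to prove that the machine is dead. Leave the plug with the round knob seated in its socket, and do not push the plunger before the bar-handled plug is out.

Things in the scene. Friction and masses are not known exactly. Their poses are not given: they have to be found in the camera images.
- bar_plug: The plug to pull: black, 95 mm tall, loose, about 0.22 kg, upright in socket_a. Origin: centre of its underside, z up. Contact block 40 (x) x 30 (y) mm, z 0 to 45; flange 58 x 48 mm, z 45 to 53, resting on the socket's top; stem 32 x 20 mm, z 53 to 75; bar handle 78 (x) x 22 (y) mm, z 75 to 95. Two sprung balls grip it: 8 to 18 N of pull in the first 8 mm, a light drag to 22 mm, out at 45 mm.
- bar_grip (a point): Middle of the bar handle of bar_plug, 85 mm above the plug's underside (10 mm below the handle's top, 32 mm above the flange); axes as the plug: the handle is 22 mm wide across y. Set down on its underside on a flat floor, the plug stands by itself.
- bar_plug_mid (a point): Middle of bar_plug, 47.5 mm above its underside on its axis.
- socket_a: Grey socket block that holds bar_plug, fixed on the bench, 80 x 80 mm, 65 mm high. Origin: centre of its underside, z up. The seated plug's underside lies 20 mm above this origin, on the axis, with x and y parallel. Hole 41.6 (x) x 31.6 (y) mm, 47 mm deep. A brass detent tail stands out up to 14 mm at each y side, 36 mm up.
- round_plug: The plug to leave alone: same contact block and flange as bar_plug, but with a round black knob 44 mm in diameter, 42 mm high, instead of the bar. Origin: centre of its underside; seated in socket_b, the twin of socket_a.
- socket_b: Twin of socket_a (same sizes), holding round_plug. Origin: centre of its underside.
- tray: Shallow aluminium tray fixed on the bench, 200 mm (x) x 150 mm (y), 30 mm high, walls 4 mm, floor 4 mm thick. Origin: centre of its underside, z up. A loose steel guide bush (36 mm diameter, 30 mm high) stands in it near its corner at x +65, y +40 mm of the tray's frame; the rest of the floor is free.
- start_plunger (a joint): Travel of the start plunger: 0 released, 0.014 m at its stop, growing as it is pushed down. Sprung: about 3 N to start, 9 N at the stop; it springs back.
- plunger_top (a point): Centre of the flat top of the start plunger's black round head (48 mm diameter, 10 mm thick), 93 mm above the bench when released; moves down with the plunger. It stands on a fixed grey box 100 x 100 mm, 60 mm high; z up.
Mind the look-alikes: they are no part of the job. Leave any blue, pink or turquoise look-alike of the part that bears start_plunger alone.

How it is judged:
On the way, in this order (a step that is already met when the one before it is completed fails the run):
1. the bar-handled plug is out of its socket (distance between bar_plug and socket_a above 0.075 m), for 0.05 s.
2. the bar-handled plug rests in the tray, released (x of bar_plug_mid in the frame of tray between -0.096 and 0.096 m and y of bar_plug_mid in the frame of tray between -0.071 and 0.071 m and z of bar_plug_mid in the frame of tray below 0.065 m and contact force between the fingers and bar_plug below 0.1 N and contact force between bar_plug and tray above 0.3 N and linear speed of bar_plug below 0.05 m/s), for 0.2 s.
3. the start plunger is pushed fully down (at least 12 of its 14 mm) (value of joint start_plunger above 0.012 m), for 0.05 s.
At the end, for the whole second after the job is handed in: The bar-handled plug rests in the tray, standing or lying, released and still, its middle within 96 mm along x and 71 mm along y of the tray's centre and under 65 mm above its underside; the plunger has sprung back to within 3 mm; the round-knobbed plug is within 10 mm of its start (all of step 2 and value of joint start_plunger below 0.003 m and distance of round_plug from where it was at the start of the episode below 0.01 m); the robot touches nothing.
It fails at once if the start plunger is pushed more than 5 mm while the bar-handled plug is still in its socket (value of joint start_plunger above 0.005 m and distance between bar_plug and socket_a below 0.06 m).
It fails at once if the bar-handled plug is dropped: out of the fingers with its underside more than 50 mm above the bench, away from its socket (distance between bar_plug and socket_a above 0.1 m and height (world z) of bar_plug above 0.05 m and contact force between the fingers and bar_plug below 0.02 N).
It fails at once if the round-knobbed plug is moved more than 10 mm (distance of round_plug from where it was at the start of the episode above 0.01 m).
It also fails if it takes over 56 s, if anything falls off the work surface, if the arm or the gripper's body presses on something with over 40 N, if the wrist force passes 120 N, or if a joint passes its speed limit or range.

## Robot

A 6-joint arm with a two-finger parallel gripper is mounted at the origin on the work surface. World frame = base frame: x ahead of the robot, y to its left, z up, the work surface at z = 0. Lengths are in m, angles in rad, forces in N, time in s.
With the tool pointing down it reaches from about 0.325 to 0.9 m from the base axis. Payload 6.1 kg.
Tool frame: the origin (TCP) lies midway between the tips of the shut fingers; the grasp point (between the pads) lies 19 mm behind it; z points along the fingers, y is the line along which they close (so a half turn about z gives the same grasp; the last joint's range is limited). The gripper opens to 87 mm and grips with 3 to 60 N. Pads are 19 mm wide; open, the fingers measure 117 mm over their backs; the gripper's body (75 mm by 190 mm) begins 51 mm behind the grasp point.
Start: joints at [-1.326, 0.22, 1.526, -0, 1.395, -0.126], TCP at [0.226, -0.583, 0.223] pointing down, gripper open.
Joint ranges: [-2.98, 2.98], [-0.91, 2.08], [0.09, 2.57], [-1.24, 4.39], [0.2, 2.65], [-2.68, 2.68]. Speed limits (rad/s): [2.57, 2.57, 3.01, 3.14, 3.14, 3.14].

## Interface

Orientations are given as a 3x3 rotation matrix whose columns are the frame's x, y, z axes.
In Python, from workcell import robot gives the robot as it stands.
- The arm moves only by the shell command python3 -m jog 'ROWS' [FORCE]. ROWS is text: rows parted by semicolons, each of 7 numbers parted by spaces: the shift along the tool's x, y, z each as a share of 0.5 m, from -1 to 1, then the turn, a rotation vector about the tool's x, y, z each as a share of pi/4 rad, from -1 to 1, then the opening, from -1 (shut) to 1 (fully open). A call has 1 to 20 rows; each row is the pose to reach, as a shift and turn from the pose commanded when the call began, along the tool's axes at that moment; what a row does not reach only later rows make up. A row lasts 1/12 s, in which the tool goes at most 41.7 mm and 7.16 degrees, less where a joint would pass 70% of its speed; a pose out of reach is approached as far as the arm can. A call with a number of a shift or a turn outside -1 to 1 is refused whole. A call with a gripper value outside its range is refused whole. The fingers move at their own pace and stop on an object; FORCE is the grip in N (left out, the last holds). Time passes only in rows, so rows that repeat a pose let the fingers close. It gives the time, the measured TCP pose, the force, the opening and the grip force at its end, in the units of the state.
- robot.get_state(): the state, without advancing time (a new reading comes with each control period).
- robot.read_camera(name): name is "side" or "top"; returns a dict with "image" (480x640x3 uint8, blue, green, red), "mtx" (3x3 intrinsics, pixels), "extrinsics" (4x4, takes a point from camera to world coordinates). Camera axes: x right, y down, z forward; pixel columns grow to the right and rows downward; lengths in m; the calibration is good to about 2 mm. A picture is of the moment at which its call begins. There is no depth.
- robot.close_job(): hands the job in; it is judged then, once.
Trained networks look in a picture, given as the dict that the camera call returned (one of the last four; its "shot" number tells which), for a name from the list of things; names that differ only in an ending like _2 or _b are one class to them, and where a whole thing is asked for, a point or a joint stands for the part that bears it (a point fixed in the world has none). Each returns a list of dicts, best first, with "confidence" (0 to 1); they miss things now and then, are a little off and sometimes report something else, mostly with a low value. They report only what shows in the picture. A call takes as long as a camera call. They do not tell look-alikes from the thing itself.
- robot.boxes_of(label, picture): "position" ([x, y, z] in m, in the coordinates of the camera as it stood for that picture, good to about 4 mm: the middle of the surface that is visible of it).
The state is a dict: "time": time; "qpos": joint angles; "qvel": joint speeds; "joint_torque": joint torques, N m; "ee_pos": TCP position; "tcp_rot": TCP orientation; "ft_force": force on the tool from outside, world axes, zero at the start; "ft_torque": the same for the moment, N m; "gripper_width": finger opening in m; "finger_force": force on a finger pad.
Only numpy, scipy, OpenCV 4.12 (cv2) and the standard library are available. Lean on these libraries where they do the work, as an engineer would, in place of code of your own. Each camera call takes 0.05 s, during which the arm holds its last target. There are 200 camera calls.

## Working session

There is one attempt and no reset: what is moved stays moved. The work goes in short steps, Python scripts to look and compute and a shell command to move; the robot and the scene stay as the last step left them, time stands still between calls to the robot, and variables do not carry over. Pictures are saved under pics/ and viewed, at most 10 in all, crops included, and the job is handed in when it is done.

```bash
mkdir -p pics; ls; cat > h.py <<'E'
import numpy as np,cv2
from workcell import robot
def world(pic,p): return (pic["extrinsics"]@np.r_[p,1])[:3]
def ray(pic,u,v,z):
    E=pic["extrinsics"]; d=E[:3,:3]@np.linalg.solve(pic["mtx"],[u,v,1.]); o=E[:3,3]
    return o+d*(z-o[2])/d[2]
def proj(pic,P):
    E=np.linalg.inv(pic["extrinsics"]); c=E[:3,:3]@np.array(P)+E[:3,3]; q=pic["mtx"]@c; return q[:2]/q[2]
E
python3 - <<'E'
from h import *
for n in("top","side"):
    p=robot.read_camera(n); cv2.imwrite(f"pics/{n}0.png",p["image"])
    print(n,p["extrinsics"].round(3).tolist())
    for l in("bar_plug","round_plug","socket_a","tray","start_plunger","plunger_top","bar_grip"):
        try:
            for d in robot.boxes_of(l,p):
                w=world(p,d["position"]); print(l,round(d["confidence"],2),w.round(3),proj(p,w).round())
        except Exception as e: print(l,e)
s=robot.get_state();print(s["time"],s["tcp_rot"])
E
```

```text
pics
top [[0.01, -0.995, 0.104, 0.322], [-1.0, -0.01, -0.002, -0.018], [0.003, -0.104, -0.995, 1.148], [0.0, 0.0, 0.0, 1.0]]
bar_plug 0.58 [ 0.47  -0.094  0.114] [368. 222.]
round_plug 0.61 [0.484 0.092 0.117] [270. 213.]
socket_a 0.88 [0.486 0.089 0.064] [274. 217.]
socket_a 0.77 [ 0.468 -0.088  0.068] [364. 226.]
tray 0.81 [0.521 0.323 0.003] [165. 203.]
tray 0.32 [ 0.49  -0.295  0.094] [473. 214.]
tray 0.17 [ 0.469 -0.097  0.112] [370. 223.]
start_plunger 0.85 [ 0.644 -0.192  0.093] [418. 136.]
start_plunger 0.61 [ 0.335 -0.254  0.096] [453. 295.]
start_plunger 0.61 [ 0.19  -0.351  0.095] [506. 374.]
start_plunger 0.56 [ 0.488 -0.296  0.091] [473. 216.]
plunger_top 0.94 [ 0.332 -0.247  0.093] [449. 297.]
plunger_top 0.68 [ 0.647 -0.188  0.095] [416. 134.]
plunger_top 0.58 [ 0.492 -0.298  0.093] [474. 214.]
plunger_top 0.58 [ 0.19  -0.344  0.092] [502. 374.]
plunger_top 0.55 [ 0.474 -0.094  0.115] [369. 220.]
bar_grip 0.89 [ 0.474 -0.095  0.113] [369. 220.]
side [[0.708, -0.364, 0.606, -0.11], [-0.707, -0.35, 0.615, -0.548], [-0.012, -0.863, -0.505, 0.529], [0.0, 0.0, 0.0, 1.0]]
bar_plug 0.56 [ 0.463 -0.108  0.099] [375. 242.]
round_plug 0.63 [0.473 0.079 0.088] [309. 213.]
socket_a 0.75 [0.453 0.064 0.044] [308. 237.]
socket_a 0.7 [ 0.446 -0.132  0.044] [377. 275.]
tray 0.7 [0.509 0.325 0.011] [255. 205.]
tray 0.52 [ 0.467 -0.106  0.097] [375. 241.]
start_plunger 0.85 [ 0.64  -0.196  0.093] [466. 227.]
start_plunger 0.76 [ 0.328 -0.258  0.091] [395. 316.]
start_plunger 0.64 [ 0.186 -0.357  0.093] [390. 412.]
plunger_top 0.93 [ 0.186 -0.353  0.094] [388. 409.]
plunger_top 0.79 [ 0.634 -0.193  0.095] [463. 227.]
plunger_top 0.78 [ 0.331 -0.255  0.097] [396. 311.]
plunger_top 0.6 [ 0.486 -0.305  0.089] [477. 284.]
bar_grip 0.74 [ 0.467 -0.103  0.096] [374. 241.]
0.8 [[ 9.32033387e-01  3.62372412e-01  2.43794485e-05]
 [ 3.62372413e-01 -9.32033386e-01 -4.64605446e-05]
 [ 5.88644029e-06  5.21372183e-05 -9.99999999e-01]]
```

View pics/top0.png

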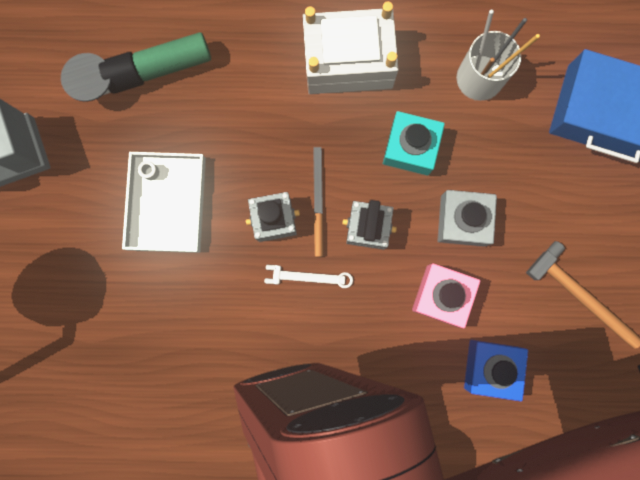

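```bash
python3 - <<'E'
import cv2
a=cv2.imread("pics/top0.png")
c=cv2.resize(a[170:270,320:420],(600,600),interpolation=cv2.INTER_CUBIC)
cv2.imwrite("pics/cropbar.png",c)
E
```

```text
(no output)
```

View pics/cropbar.png

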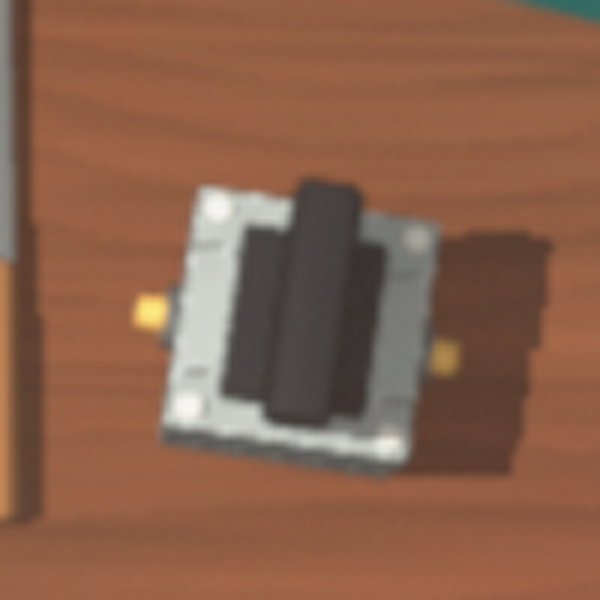

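View pics/side0.png

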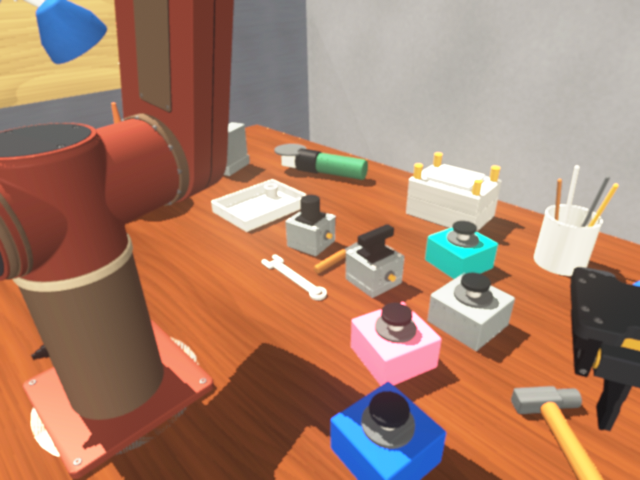

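The top view shows the bar-handled plug at (371,221), the round knob at (270,213) and the tray at (165,203) with its bush at (148,169). There are four plungers: grey (473,215), pink (451,295), turquoise (417,138) and blue (503,372). Only the grey one fits, because the coloured ones are look-alikes. The crop confirms the bar handle, which runs from about (375,201) to (369,240), in the grey socket with brass tails. Next I'll measure it.

```bash
python3 - <<'E'
from h import *
p=robot.read_camera("top")
# handle end centres at handle top z=.115 
a=ray(p,320+331/6,170+182/6,.115); b=ray(p,320+298/6,170+418/6,.115)
m=(a+b)/2; d=a-b; print("bar",m.round(4),np.hypot(*d[:2]).round(4),"yaw",np.degrees(np.arctan2(d[1],d[0])))
# socket top corners z=.065
S=[ray(p,320+u/6,170+v/6,.065) for u,v in((200,186),(440,225),(408,462),(162,432))]
print("sock",np.mean(S,0).round(4),[np.linalg.norm(S[i]-S[i-1]).round(3) for i in range(4)]); e=S[0]-S[3];e2=S[1]-S[2];print(np.degrees(np.arctan2(e[1],e[0])),np.degrees(np.arctan2(e2[1],e2[0])))
T=[ray(p,u,v,.03) for u,v in((129,153),(204,153),(198,252),(123,249))]
print("tray",np.mean(T,0).round(4),[np.linalg.norm(T[i]-T[i-1]).round(3) for i in range(4)]); e=T[0]-T[3];e2=T[1]-T[2];print(np.degrees(np.arctan2(e[1],e[0])),np.degrees(np.arctan2(e2[1],e2[0])))
print("plunger",ray(p,474,215,.093),"bush",ray(p,149,169,.034))
s=robot.get_state();R=s["tcp_rot"];print(s["time"],s["ee_pos"],np.degrees(np.arctan2(R[1,0],R[0,0])), s["gripper_width"])
E
```

```text
bar [ 0.4742 -0.1008  0.115 ] 0.0753 yaw -7.770304044623592
sock [ 0.4729 -0.1009  0.065 ] [np.float64(0.082), np.float64(0.08), np.float64(0.079), np.float64(0.081)]
-8.350386254388889 -7.705968767095232
tray [0.5206 0.3175 0.03  ] [np.float64(0.198), np.float64(0.154), np.float64(0.204), np.float64(0.151)]
-0.7817211209776355 -1.4800158450382284
plunger [ 0.4890182  -0.29741145  0.093     ] bush [0.58632584 0.34861486 0.034     ]
0.85 [ 0.22646189 -0.58254783  0.22257982] 21.242093431719315 0.08694208410695366
```

```bash
python3 -m jog '0.809 -0.719 0 0 0 0.649 1; 0.809 -0.719 0 0 0 0.649 1; 0.809 -0.719 0 0 0 0.649 1; 0.809 -0.719 0 0 0 0.649 1; 0.809 -0.719 0 0 0 0.649 1; 0.809 -0.719 0 0 0 0.649 1; 0.809 -0.719 0 0 0 0.649 1; 0.809 -0.719 0 0 0 0.649 1; 0.809 -0.719 0 0 0 0.649 1; 0.809 -0.719 0 0 0 0.649 1; 0.809 -0.719 0 0 0 0.649 1; 0.809 -0.719 0 0 0 0.649 1; 0.809 -0.719 0 0 0 0.649 1; 0.809 -0.719 0 0 0 0.649 1; 0.809 -0.719 0 0 0 0.649 1; 0.809 -0.719 0 0 0 0.649 1; 0.809 -0.719 0 0 0 0.649 1; 0.809 -0.719 0 0 0 0.649 1' 40
cat > st.py <<'E'
from h import *
s=robot.get_state();R=s["tcp_rot"];print(s["time"],s["ee_pos"].round(4) if hasattr(s["ee_pos"],"round") else s["ee_pos"],"yaw",np.degrees(np.arctan2(R[1][0],R[0][0])).round(2),"w",s["gripper_width"],"ft",np.round(s["ft_force"],2),"ff",s["finger_force"])
E
python3 st.py
python3 - <<'E'
from h import *
p=robot.read_camera("side"); cv2.imwrite("pics/s1.png",p["image"])
E
```

```text
time: 2.35
ee_pos: [0.4727, -0.1023, 0.2225]
tcp_rot: [[0.99, -0.141, -0.0], [-0.141, -0.99, -0.0], [-0.0, 0.0, -1.0]]
ft_force: [0.3, 0.8, -0.0]
gripper_width: 0.0869
finger_force: 0.0
2.35 [ 0.4727 -0.1023  0.2225] yaw -8.1 w 0.08691795786881087 ft [ 0.29  0.76 -0.01] ff 0.0
```

View pics/s1.png

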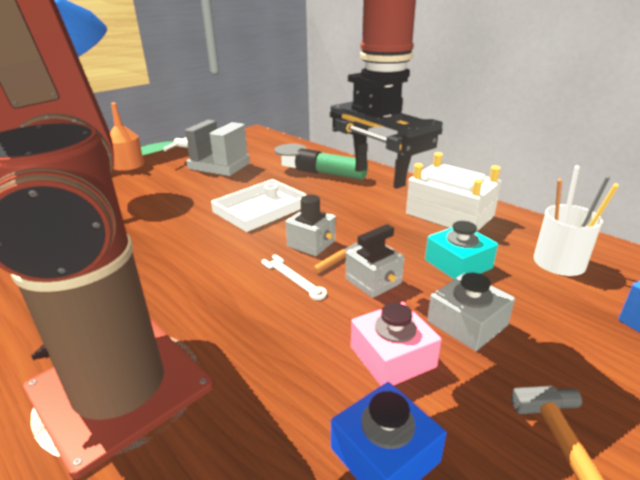

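The open fingers straddle the bar, centred above it: fingers at about (382,170), bar at (377,240). Going down and closing.

```bash
python3 -m jog '0 -0.002 0.07 0 0 0 1; 0 -0.002 0.14 0 0 0 1; 0 -0.002 0.2 0 0 0 1; 0 -0.002 0.24 0 0 0 1; 0 -0.002 0.26 0 0 0 1; 0 -0.002 0.272 0 0 0 1; 0 -0.002 0.272 0 0 0 1; 0 -0.002 0.272 0 0 0 1;0 -0.002 0.272 0 0 0 1' 40; python3 -m jog '0 0 0 0 0 0 -1; 0 0 0 0 0 0 -1; 0 0 0 0 0 0 -1; 0 0 0 0 0 0 -1; 0 0 0 0 0 0 -1; 0 0 0 0 0 0 -1; 0 0 0 0 0 0 -1; 0 0 0 0 0 0 -1; 0 0 0 0 0 0 -1;0 0 0 0 0 0 -1' 50
```

```text
time: 3.15
ee_pos: [0.4747, -0.1006, 0.0883]
tcp_rot: [[0.99, -0.139, 0.003], [-0.139, -0.99, -0.001], [0.003, 0.001, -1.0]]
ft_force: [0.1, 0.1, 0.0]
gripper_width: 0.087
finger_force: 0.0
time: 3.98
ee_pos: [0.4733, -0.0999, 0.0865]
tcp_rot: [[0.99, -0.138, -0.0], [-0.138, -0.99, 0.0], [-0.0, -0.0, -1.0]]
ft_force: [0.1, -0.1, 0.5]
gripper_width: 0.0286
finger_force: 0.0
```

```bash
python3 -m jog '0 0 0 0 0 0 -1; 0 0 0 0 0 0 -1; 0 0 0 0 0 0 -1; 0 0 0 0 0 0 -1; 0 0 0 0 0 0 -1; 0 0 0 0 0 0 -1' 50
```

```text
time: 4.48
ee_pos: [0.4733, -0.1002, 0.0866]
tcp_rot: [[0.99, -0.138, -0.0], [-0.138, -0.99, -0.001], [0.0, 0.001, -1.0]]
ft_force: [-1.0, -3.3, 0.0]
gripper_width: 0.0214
finger_force: 50.0
```

```bash
python3 -m jog '0 0 -0.005 0 0 0 -1; 0 0 -0.01 0 0 0 -1; 0 0 -0.015 0 0 0 -1; 0 0 -0.02 0 0 0 -1; 0 0 -0.03 0 0 0 -1; 0 0 -0.04 0 0 0 -1; 0 0 -0.05 0 0 0 -1; 0 0 -0.06 0 0 0 -1; 0 0 -0.08 0 0 0 -1; 0 0 -0.1 0 0 0 -1; 0 0 -0.12 0 0 0 -1; 0 0 -0.12 0 0 0 -1' 50; python3 -m jog '0 0 -0.03 0 0 0 -1; 0 0 -0.06 0 0 0 -1; 0 0 -0.09 0 0 0 -1; 0 0 -0.12 0 0 0 -1; 0 0 -0.15 0 0 0 -1; 0 0 -0.18 0 0 0 -1; 0 0 -0.18 0 0 0 -1; 0 0 -0.18 0 0 0 -1; 0 0 -0.18 0 0 0 -1' 50
python3 - <<'E'
from h import *
p=robot.read_camera("side"); cv2.imwrite("pics/s2.png",p["image"])
E
python3 st.py
```

```text
time: 5.48
ee_pos: [0.4753, -0.1, 0.1499]
tcp_rot: [[0.99, -0.138, 0.005], [-0.138, -0.99, -0.001], [0.005, 0.0, -1.0]]
ft_force: [1.2, 0.3, -1.2]
gripper_width: 0.0214
finger_force: 50.0
time: 6.23
ee_pos: [0.4729, -0.0995, 0.2356]
tcp_rot: [[0.99, -0.138, -0.001], [-0.138, -0.99, 0.001], [-0.001, -0.001, -1.0]]
ft_force: [0.9, -0.4, -2.4]
gripper_width: 0.0218
finger_force: 50.0
6.2833 [ 0.4727 -0.0995  0.2352] yaw -7.96 w 0.021611755755135773 ft [ 0.52  0.17 -2.54] ff 49.97653459198773
```

View pics/s2.png

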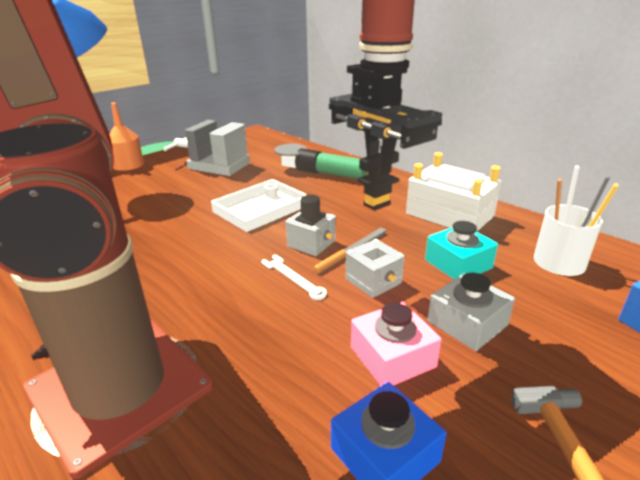

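The plug is held upright at (377,190) and the socket at (375,265) is empty. Carrying it to the tray.

```bash
python3 -m jog '-0.003 -0.04 0 0 0 0 -1; -0.006 -0.1 0 0 0 -0.02 -1; -0.009 -0.16 0 0 0 -0.04 -1; -0.013 -0.22 0 0 0 -0.06 -1; -0.016 -0.28 0 0 0 -0.08 -1; -0.02 -0.34 0 0 0 -0.1 -1; -0.023 -0.4 0 0 0 -0.12 -1; -0.027 -0.46 0 0 0 -0.13 -1; -0.03 -0.52 0 0 0 -0.14 -1; -0.034 -0.58 0 0 0 -0.15 -1; -0.038 -0.64 0 0 0 -0.155 -1; -0.041 -0.7 0 0 0 -0.155 -1; -0.044 -0.75 0 0 0 -0.155 -1; -0.046 -0.785 0 0 0 -0.155 -1; -0.047 -0.804 0 0 0 -0.155 -1; -0.047 -0.804 0 0 0 -0.155 -1; -0.047 -0.804 0 0 0 -0.155 -1; -0.047 -0.804 0 0 0 -0.155 -1' 50; python3 - <<'E'
from h import *
p=robot.read_camera("side"); cv2.imwrite("pics/s3.png",p["image"][60:300,120:480].repeat(2,0).repeat(2,1))
E
python3 st.py
```

```text
time: 7.78
ee_pos: [0.5056, 0.3003, 0.2359]
tcp_rot: [[1.0, -0.018, -0.001], [-0.018, -1.0, -0.001], [-0.001, 0.001, -1.0]]
ft_force: [0.4, 0.4, -1.6]
gripper_width: 0.0216
finger_force: 50.0
7.8333 [0.5057 0.3003 0.2362] yaw -1.05 w 0.0218241217082631 ft [-0.79  1.04 -1.1 ] ff 49.976408444345
```

View pics/s3.png

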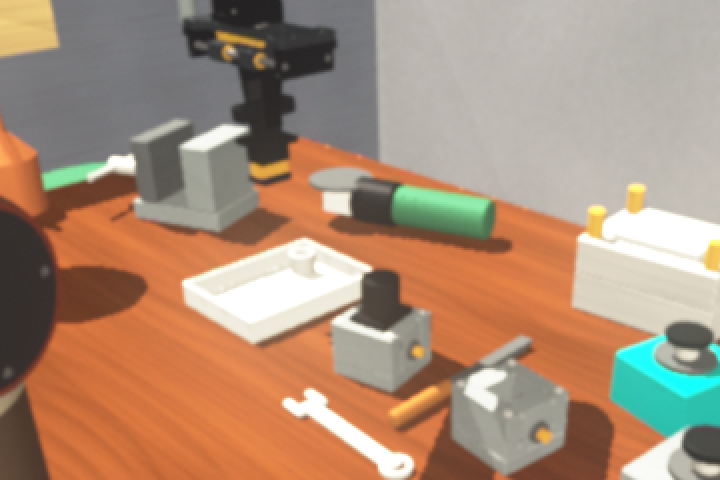

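The plug hangs upright, at crop (268,150), above the tray at (280,285). Lowering, with the last centimetre slow.

```bash
python3 -m jog '0 0 0.04 0 0 0 -1; 0 0 0.09 0 0 0 -1; 0 0 0.14 0 0 0 -1; 0 0 0.19 0 0 0 -1; 0 0 0.23 0 0 0 -1; 0 0 0.27 0 0 0 -1; 0 0 0.29 0 0 0 -1; 0 0 0.305 0 0 0 -1; 0 0 0.31 0 0 0 -1; 0 0 0.314 0 0 0 -1; 0 0 0.314 0 0 0 -1; 0 0 0.314 0 0 0 -1; 0 0 0.314 0 0 0 -1' 50; python3 -m jog '0 0 0.004 0 0 0 -1; 0 0 0.008 0 0 0 -1; 0 0 0.012 0 0 0 -1; 0 0 0.012 0 0 0 -1; 0 0 0.012 0 0 0 -1; 0 0 0.012 0 0 0 -1'
```

```text
time: 8.92
ee_pos: [0.5065, 0.3019, 0.0807]
tcp_rot: [[1.0, -0.017, 0.002], [-0.017, -1.0, 0.001], [0.002, -0.001, -1.0]]
ft_force: [-0.4, 0.1, -2.0]
gripper_width: 0.0217
finger_force: 50.0
time: 9.42
ee_pos: [0.5057, 0.3015, 0.0735]
tcp_rot: [[1.0, -0.017, -0.0], [-0.017, -1.0, -0.0], [-0.0, 0.0, -1.0]]
ft_force: [0.2, -0.4, -2.2]
gripper_width: 0.0214
finger_force: 50.0
```

```bash
python3 -m jog '0 0 0.002 0 0 0 -1; 0 0 0.004 0 0 0 -1; 0 0 0.004 0 0 0 -1; 0 0 0.004 0 0 0 -1; 0 0 0.004 0 0 0 -1'; python3 -m jog '0 0 0.001 0 0 0 -1; 0 0 0.002 0 0 0 -1; 0 0 0.002 0 0 0 -1; 0 0 0.002 0 0 0 -1; 0 0 0.002 0 0 0 -1' | grep -E "ee_pos|ft_f"
```

```text
time: 9.83
ee_pos: [0.5057, 0.3015, 0.0715]
tcp_rot: [[1.0, -0.017, -0.0], [-0.017, -1.0, -0.0], [-0.0, 0.0, -1.0]]
ft_force: [-0.3, 0.3, -1.4]
gripper_width: 0.0216
finger_force: 50.0
ee_pos: [0.5057, 0.3015, 0.0705]
ft_force: [0.9, 0.3, -1.9]
```

```bash
python3 -m jog '0 0 0.001 0 0 0 -1; 0 0 0.002 0 0 0 -1; 0 0 0.002 0 0 0 -1; 0 0 0.002 0 0 0 -1; 0 0 0.002 0 0 0 -1' | grep -E "ee_pos|ft_f"
```

```text
ee_pos: [0.506, 0.3016, 0.0705]
ft_force: [-2.0, -2.1, 5.0]
```

That is contact: the force changed from -2 to +5 N at the predicted height. Releasing.

```bash
python3 -m jog '0 0 0 0 0 0 -0.3; 0 0 0 0 0 0 -0.3; 0 0 0 0 0 0 -0.3; 0 0 0 0 0 0 -0.3; 0 0 0 0 0 0 0; 0 0 0 0 0 0 0; 0 0 0 0 0 0 0; 0 0 0 0 0 0 0; 0 0 0 0 0 0 0; 0 0 0 0 0 0 0; 0 0 0 0 0 0 0; 0 0 0 0 0 0 0'; python3 -m jog '0 0 -0.04 0 0 0 0; 0 0 -0.1 0 0 0 0; 0 0 -0.16 0 0 0 0; 0 0 -0.22 0 0 0 0; 0 0 -0.28 0 0 0 0; 0 0 -0.32 0 0 0 0; 0 0 -0.32 0 0 0 0; 0 0 -0.32 0 0 0 0;0 0 -0.32 0 0 0 0'
python3 - <<'E'
from h import *
p=robot.read_camera("side"); cv2.imwrite("pics/s4.png",p["image"][60:300,120:480].repeat(2,0).repeat(2,1))
for l in("bar_plug","plunger_top"):
  for d in robot.boxes_of(l,p): w=world(p,d["position"]); print(l,d["confidence"],w.round(3))
E
```

```text
time: 11.67
ee_pos: [0.5057, 0.3015, 0.0695]
tcp_rot: [[1.0, -0.017, 0.0], [-0.017, -1.0, 0.0], [0.0, -0.0, -1.0]]
ft_force: [-0.4, -0.1, -0.3]
gripper_width: 0.0432
finger_force: 0.0
time: 12.42
ee_pos: [0.5052, 0.3013, 0.2286]
tcp_rot: [[1.0, -0.017, -0.001], [-0.017, -1.0, -0.001], [-0.001, 0.001, -1.0]]
ft_force: [-0.2, -0.1, 0.5]
gripper_width: 0.0434
finger_force: 0.0
bar_plug 0.6 [0.496 0.293 0.06 ]
plunger_top 0.86 [ 0.485 -0.304  0.092]
plunger_top 0.73 [ 0.635 -0.193  0.095]
plunger_top 0.69 [ 0.187 -0.351  0.096]
plunger_top 0.63 [ 0.331 -0.259  0.098]
```

View pics/s4.png

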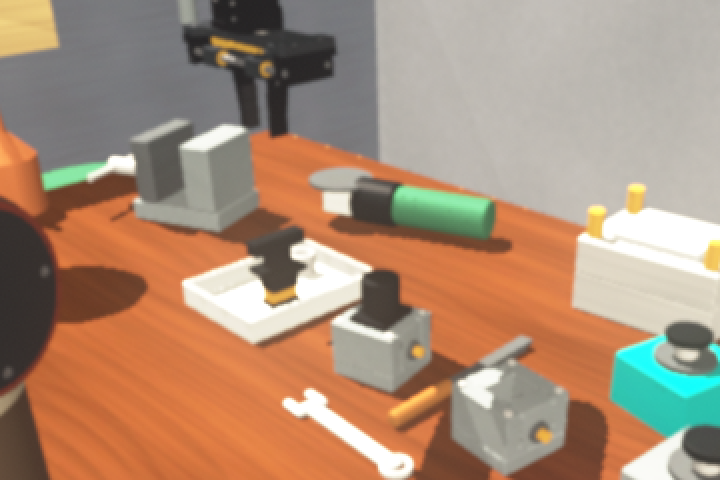

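The plug stands free in the tray at crop (277,265), and the round plug is undisturbed at (380,330). Next is the grey plunger, fingers shut.

```bash
python3 -m jog '0 0.06 0 0 0 0 -1; 0 0.14 0 0 0 0 -1; 0 0.22 0 0 0 0 -1; 0 0.3 0 0 0 0 -1; 0 0.38 0 0 0 0 -1; 0 0.46 0 0 0 0 -1; 0 0.54 0 0 0 0 -1; 0 0.62 0 0 0 0 -1; 0 0.7 0 0 0 0 -1; 0 0.78 0 0 0 0 -1; 0 0.8 0 0 0 0 -1' 20|grep ee; python3 -m jog '0 0.06 0 0 0 0 -1; -0.006 0.14 0 0 0 0 -1; -0.012 0.22 0 0 0 0 -1; -0.012 0.3 0 0 0 0 -1; -0.012 0.36 0 0 0 0 -1; -0.012 0.4 0 0 0 0 -1; -0.012 0.4 0 0 0 0 -1; -0.012 0.4 0 0 0 0 -1; -0.012 0.4 0 0 0 0 -1'
python3 - <<'E'
from h import *
p=robot.read_camera("side"); cv2.imwrite("pics/s5.png",p["image"])
E
```

```text
ee_pos: [0.4979, -0.1034, 0.2285]
time: 14.23
ee_pos: [0.4892, -0.2971, 0.2285]
tcp_rot: [[1.0, -0.017, -0.001], [-0.017, -1.0, 0.002], [-0.001, -0.002, -1.0]]
ft_force: [0.7, 2.0, 0.5]
gripper_width: 0.0004
finger_force: 0.0
```

View pics/s5.png

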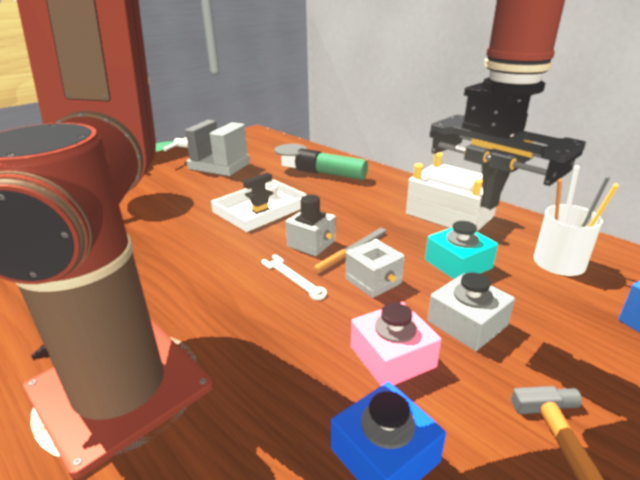

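The shut fingers at (490,195) are above the grey plunger's black head at (475,284). Pressing in small steps.

```bash
python3 -m jog '0 0 0.05 0 0 0 -1; 0 0 0.11 0 0 0 -1; 0 0 0.17 0 0 0 -1; 0 0 0.22 0 0 0 -1; 0 0 0.25 0 0 0 -1; 0 0 0.26 0 0 0 -1; 0 0 0.26 0 0 0 -1; 0 0 0.26 0 0 0 -1'|grep -E "ee|ft"; python3 -m jog '0 0 0.004 0 0 0 -1; 0 0 0.008 0 0 0 -1; 0 0 0.012 0 0 0 -1; 0 0 0.016 0 0 0 -1; 0 0 0.02 0 0 0 -1; 0 0 0.024 0 0 0 -1; 0 0 0.028 0 0 0 -1; 0 0 0.032 0 0 0 -1; 0 0 0.034 0 0 0 -1; 0 0 0.034 0 0 0 -1; 0 0 0.034 0 0 0 -1; 0 0 0.034 0 0 0 -1'|grep -E "ee|ft"
```

```text
ee_pos: [0.4901, -0.2978, 0.1004]
ft_force: [0.8, -1.0, 0.6]
ee_pos: [0.49, -0.2987, 0.0834]
ft_force: [0.1, 0.9, 6.0]
```

```bash
python3 -m jog '0 0 0.002 0 0 0 -1; 0 0 0.004 0 0 0 -1; 0 0 0.006 0 0 0 -1; 0 0 0.006 0 0 0 -1; 0 0 0.006 0 0 0 -1; 0 0 0.006 0 0 0 -1'|grep -E "ee|ft";  python3 -m jog '0 0 0.001 0 0 0 -1; 0 0 0.002 0 0 0 -1; 0 0 0.003 0 0 0 -1; 0 0 0.003 0 0 0 -1; 0 0 0.003 0 0 0 -1; 0 0 0.003 0 0 0 -1'|grep -E "ee|ft"
```

```text
ee_pos: [0.49, -0.2987, 0.0805]
ft_force: [-0.2, 0.8, 7.1]
ee_pos: [0.49, -0.2988, 0.0794]
ft_force: [-1.5, 1.3, 9.4]
```

```bash
python3 -m jog '0 0 0.001 0 0 0 -1; 0 0 0.002 0 0 0 -1; 0 0 0.002 0 0 0 -1; 0 0 0.002 0 0 0 -1'|grep -E "ee|ft"
```

```text
ee_pos: [0.4901, -0.2988, 0.0793]
ft_force: [-3.7, 3.2, 16.0]
```

The plunger is on its stop: the force rose to 16 N and the tool stopped moving. Retracting.

```bash
python3 -m jog '0 0 -0.02 0 0 0 -1; 0 0 -0.06 0 0 0 -1; 0 0 -0.12 0 0 0 -1; 0 0 -0.18 0 0 0 -1; 0 0 -0.24 0 0 0 -1; 0 0 -0.28 0 0 0 -1; 0 0 -0.28 0 0 0 -1; 0 0 -0.28 0 0 0 -1; 0 0 -0.28 0 0 0 -1; 0 0 -0.28 0 0 0 -1'|grep -E "ee|ft|time"
python3 - <<'E'
from h import *
p=robot.read_camera("side"); cv2.imwrite("pics/s6.png",p["image"])
E
```

```text
time: 18.12
ee_pos: [0.4885, -0.2976, 0.2148]
ft_force: [0.2, 1.0, 0.6]
```

View pics/s6.png

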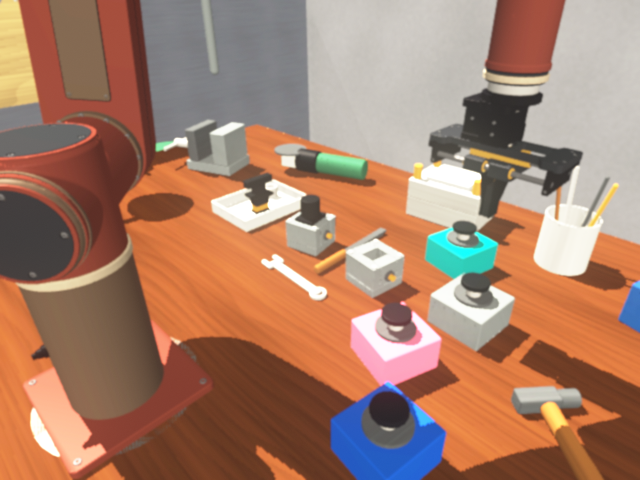

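The plunger head is back up at (475,284), the plug stands in the tray at (260,195), and the round plug is seated at (311,225). Handing in.

```bash
python3 -c "
from workcell import robot
print(robot.close_job())"
```

```text
the job is handed in; nothing more can be done
None
```

The job is handed in (no verdict came back): the bar-handled plug is out and standing released in the tray, the grey start plunger was pushed to its stop and sprang back, and the round-knobbed plug is still seated in its socket.

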